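# Stopper the open reagent jar and check that the stopper rocks free

### The job

Close the open brown jar with the white tapered stopper that fits its neck, the middle-sized of the three, setting it upright and fully home. Then check that it has not jammed: ease it up about a centimetre, so that it is still in the neck, rock it about ten degrees over to one side, set it fully home again and let go. Leave the jar standing where it is and do not disturb the small and the large stopper.

Things in the scene. Friction and masses are not known exactly. Their poses are not given: they have to be found in the camera images.
- stopper_center (a point): The stopper to use, middle of three white ones standing on their narrow ends. 86 mm tall, 180 g: a cone 32 mm across at the foot, 63 mm across at 42 mm height, flat there; on it an upright round knob, 26 mm across, 42 to 86 mm above the foot. This point: on the axis, 43 mm above the foot, 21 mm below the knob's middle; z up through the knob, yaw meaningless.
- jar_mouth (a point): Mouth centre of the open brown glass jar, in its rim's plane, 125 mm up; z up. Body 110 mm across, 2.1 kg, loose. The neck is a cup tapering from 60 mm across at the rim to 32 mm 38 mm below, slippery, never locking. Fully home, the stopper's centre is 5 mm above this point. Raised 11 mm it can lean 10 degrees about a point 20 mm below the rim. The same jar with a flat black cap is not meant.
- small_stopper_center (a point): The small stopper, too small for the jar; to be left alone. 56 mm tall, 42 mm across at its widest, knob 20 mm across. This point is on its axis, 28 mm above its foot.
- large_stopper_center (a point): The large stopper, too large for the jar; to be left alone. 107 mm tall, 83 mm across at its widest, knob 34 mm across. This point is on its axis, 53 mm above its foot.
Things that resemble listed ones, but are neither listed nor needed, are in the scene too. What is shaped like the part that bears jar_mouth but pink or purple is not meant.

How it is judged:
On the way, in this order (a step that is already met when the one before it is completed fails the run):
1. the middle-sized stopper is set upright into the open jar's neck, within 10 mm of fully home (horizontal distance between stopper_center and jar_mouth below 0.012 m and z of stopper_center in the frame of jar_mouth below 0.015 m and angle between stopper_center's own z axis and vertical below 0.08 rad), for 0.2 s.
2. still in the neck, it is rocked more than 5 degrees to one side (angle between the z axis of stopper_center and the z axis of jar_mouth, either way round above 0.0873 rad and horizontal distance between stopper_center and jar_mouth below 0.025 m and z of stopper_center in the frame of jar_mouth below 0.035 m), for 0.05 s.
At the end, for the whole second after the job is handed in: The middle stopper, released and at rest, is upright (3.4 deg) and home in the open jar's neck: within 6 mm of its axis, under 4 mm above seated height. The jar is upright, under 40 mm from its start; the small and large stoppers under 30 mm from theirs (horizontal distance between stopper_center and jar_mouth below 0.006 m and z of stopper_center in the frame of jar_mouth between -0.003 and 0.009 m and angle between stopper_center's own z axis and vertical below 0.06 rad and angle between jar_mouth's own z axis and vertical below 0.05 rad and distance of jar_mouth from where it was at the start of the episode below 0.04 m and distance of each of small_stopper_center, large_stopper_center from where it was at the start of the episode below 0.03 m); the robot touches nothing.
It fails at once if the jar is shoved aside by more than 40 mm or tipped more than 11 degrees (distance of jar_mouth from where it was at the start of the episode above 0.04 m or angle between jar_mouth's own z axis and vertical above 0.2 rad).
It fails at once if the small or the large stopper is disturbed by more than 30 mm (distance of any of small_stopper_center, large_stopper_center from where it was at the start of the episode above 0.03 m).
It also fails if it takes over 40 s, if anything falls off the work surface, if the arm or the gripper's body presses on something with over 40 N, if the wrist force passes 120 N, or if a joint passes its speed limit or range.

### The arm

A 7-joint arm with a two-finger parallel gripper is mounted at the origin on the work surface. World frame = base frame: x ahead of the robot, y to its left, z up, the work surface at z = 0. Lengths are in m, angles in rad, forces in N, time in s.
With the tool pointing down it reaches from about 0.425 to 0.875 m from the base axis. Payload 4.7 kg.
Tool frame: the origin (TCP) lies at the very end of the fingers, on their centre line; the grasp point (between the pads) lies 19 mm behind it; z points along the fingers, y is the direction in which the jaws open and shut (so a half turn about z gives the same grasp; the last joint's range is limited). The gripper opens to 87 mm and grips with 3 to 60 N. Pads are 19 mm wide; open, the fingers measure 117 mm over their backs; the gripper's body (75 mm by 190 mm) begins 51 mm behind the grasp point.
Start: joints at [-1.179, 0.321, -0.07, 1.45, 0.023, 1.371, -0.057], TCP at [0.24, 0.604, 0.223] pointing down, gripper open.
Joint ranges: [-2.86, 2.86], [-0.3, 2.09], [-1.38, 1.24], [0.06, 2.45], [-1.56, 4.7], [0.09, 2.05], [-2.69, 2.69]. Speed limits (rad/s): [2.57, 2.57, 3.14, 3.14, 3.14, 3.14, 3.14].

### API

Orientations are given as a rotation vector (axis times angle).
In Python, from bench import * gives the robot as it stands.
- The arm moves only by the shell command python3 -m jog 'ROWS' [OPENING] [FORCE]. ROWS is JSON, a list of rows, each a list of 4 numbers: the shift along the world's x, y, z in mm, then the turn about the world's z in rad. In form: [[x, y, z, twist], ...]. A call has exactly 8 rows; each row is the pose to reach, as a shift and turn from the pose commanded when the call began; what a row does not reach only later rows make up. A row lasts 1/8 s, in which the tool goes at most 62.5 mm and 10.7 degrees, less where a joint would pass 70% of its speed; a pose out of reach is approached as far as the arm can. A call with a gripper value outside its range is refused whole. OPENING is the opening, from -1 (shut) to 1 (fully open), set as the call begins (- or left out, the last holds). The fingers move at their own pace and stop on an object; FORCE is the grip in N (left out, the last holds). Time passes only in rows, so rows that repeat a pose let the fingers close, or fill a call up. It gives the time, the measured TCP pose, the force and the opening at its end, in the units of the state.
- get_state(): the state, without advancing time (a new reading comes with each control period).
- get_image(name): name is "scene" or "top" or "wrist"; returns a dict with "image" (384x512x3 uint8, red, green, blue), "fx", "fy", "cx", "cy" (pixels), "D" ([k1, k2, p1, p2, k3] as OpenCV has them; the pictures are not rectified), "position" and "rotation" of the camera in the world; the wrist camera has in their place "tool_from_camera" (4x4, takes a point from camera to tool coordinates, whose origin is the TCP and whose axes are the flange's). Camera axes: x right, y down, z forward; pixel columns grow to the right and rows downward; lengths in m; the calibration is good to about 2 mm. A picture is of the moment at which its call begins: read the wrist's pose just before it. There is no depth.
- close_job(): hands the job in, once; it reports no verdict.
The state is a dict: "time": time; "joint_positions": joint angles; "qd": joint speeds; "joint_torque": joint torques, N m; "position": TCP position; "tool_rot": TCP orientation; "ft_force": force on the tool from outside, world axes, zero at the start; "torque": the same for the moment, N m; "grip_width": opening from 0.0 (shut) to 1.0 (fully open).
Only numpy, scipy, OpenCV 4.12 (cv2) and the standard library are available. Lean on these libraries where they do the work, as an engineer would, in place of code of your own. Each camera call takes 0.05 s, during which the arm holds its last target. There are 200 camera calls.

## Working session

There is one attempt and no reset: what is moved stays moved. The work goes in short steps, Python scripts to look and compute and a shell command to move; the robot and the scene stay as the last step left them, time stands still between calls to the robot, and variables do not carry over. Pictures are saved under pics/ and viewed, about 8 in all and at most 12, crops included, and the job is handed in when it is done.

```bash
mkdir -p pics; python3 - <<'E'
from bench import *
import cv2,numpy as np
for n in ("scene","top"):
    d=get_image(n); cv2.imwrite(f"pics/{n}0.png",d["image"][:,:,::-1])
    print(n,{k:np.round(v,3).tolist() for k,v in d.items() if k!="image"})
s=get_state();print(s)
a=cv2.imread("pics/scene0.png");b=cv2.imread("pics/top0.png")
E
```

```text
scene {'fx': 401.924, 'fy': 401.924, 'cx': 253.044, 'cy': 189.568, 'D': [0.007, 0.0, 0.0, 0.0, 0.0], 'position': [1.113, -0.132, 0.757], 'rotation': [-1.813, -1.699, 0.691]}
top {'fx': 490.225, 'fy': 490.225, 'cx': 253.076, 'cy': 197.515, 'D': [0.054, 0.0, 0.0, 0.0, 0.0], 'position': [0.31, -0.077, 1.305], 'rotation': [-2.168, 2.129, -0.138]}
{'time': 0.1, 'joint_positions': array([-1.17889805,  0.32175317, -0.07011147,  1.45156137,  0.02260075,
        1.37083698, -0.05686657]), 'qd': array([ 2.97804282e-04, -2.45424394e-03, -1.97002662e-04,  2.87390412e-04,
        2.56739175e-04, -4.06154303e-05, -2.75804120e-04]), 'joint_torque': array([ 2.42925125e-04, -4.92571771e+01, -4.05587945e-01, -3.13397849e+01,
       -6.41003600e-02,  3.95761861e-02,  7.17098010e-05]), 'position': array([0.23960962, 0.60367104, 0.22156413]), 'tool_rot': array([-5.89740544e-01, -3.08549174e+00,  2.75553986e-03]), 'ft_force': array([ 0.274262  ,  0.47291052, -0.33361571]), 'torque': array([ 0.02214241, -0.02101216, -0.020655  ]), 'grip_width': 0.9991547797956281}
```

View pics/scene0.png

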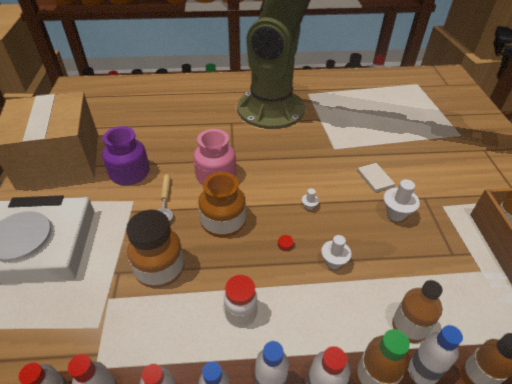

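View pics/top0.png

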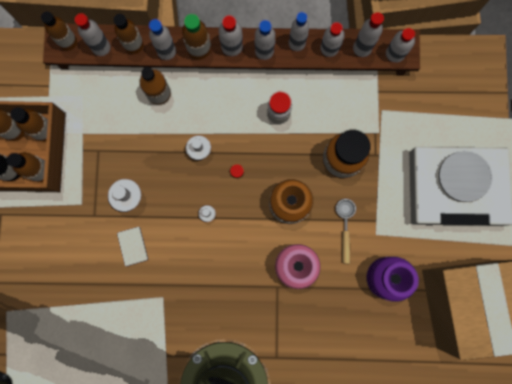

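Top view, candidates: white stoppers are large (124,195), middle (198,148) and small (207,213). Jars are open brown (292,200), capped brown (350,150), pink (298,267) and purple (392,279). I choose the stopper at (198,148) and the jar at (292,200), and will check both in one close crop.

```bash
python3 - <<'E'
import cv2,numpy as np
a=cv2.imread("pics/scene0.png");b=cv2.imread("pics/top0.png")
def c(im,x,y,w=64,h=48): return cv2.resize(im[y-h//2:y+h//2,x-w//2:x+w//2],(400,300),interpolation=cv2.INTER_CUBIC)
m=np.vstack([np.hstack([c(b,198,148),c(b,292,200)]),np.hstack([c(a,337,250),c(a,222,200,96,72)])])
cv2.imwrite("pics/crop1.png",m)
E
```

```text
(no output)
```

View pics/crop1.png

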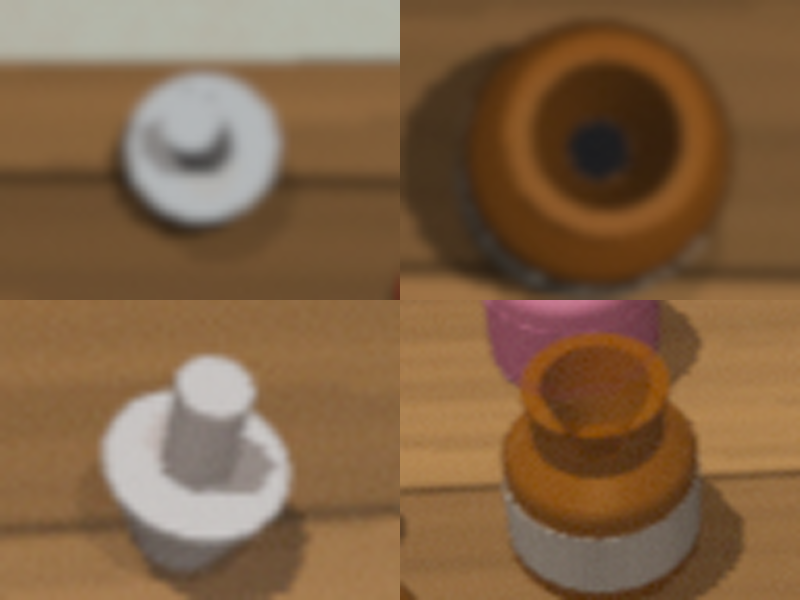

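The crop confirms the choice: a white stopper, disc centre (202,149), knob top (192,118) in the crop, and an open brown jar with mouth centre near (605,138). Next, their positions.

```bash
cat > h.py <<'E'
import cv2,numpy as np
from bench import *
from scipy.spatial.transform import Rotation as R
def ray(d,uv,wrist=None):
    K=np.array([[d["fx"],0,d["cx"]],[0,d["fy"],d["cy"]],[0,0,1]])
    p=cv2.undistortPoints(np.array([[uv]],float),K,np.array(d["D"]))[0,0]
    v=np.array([p[0],p[1],1])
    if wrist is None: return np.array(d["position"]),R.from_rotvec(d["rotation"]).as_matrix()@v
    T=np.eye(4);T[:3,:3]=R.from_rotvec(wrist["tool_rot"]).as_matrix();T[:3,3]=wrist["position"]
    T=T@np.array(d["tool_from_camera"]); return T[:3,3],T[:3,:3]@v
def onz(d,uv,z,wrist=None):
    o,v=ray(d,uv,wrist); return (o+v*(z-o[2])/v[2])[:2]
E
python3 - <<'E'
from h import *
np.set_printoptions(precision=4,suppress=True)
t=get_image("top");s=get_image("scene")
for n,d,uv,z in [("disc",t,(198,147.5),.042),("knobtop",t,(196.4,142.6),.086),("disc",s,(336.1,252.1),.042),("knobtop",s,(339.1,239.5),.086),("jar",t,(292.5,197.9),.125),("jar",s,(220.5,184.1),.125),("large",t,(124,195),.05),("small",t,(207,213),.03),("capped",t,(350,150),.14)]:
    print(n,onz(d,uv,z))
E
```

```text
disc [0.6114 0.0809]
knobtop [0.6135 0.0799]
disc [0.6122 0.0837]
knobtop [0.6118 0.0834]
jar [ 0.4704 -0.163 ]
jar [ 0.4713 -0.1602]
large [0.4805 0.2664]
small [0.4396 0.0531]
capped [ 0.5879 -0.3   ]
```

```bash
python3 -m jog '[[35,-48,0,0.05],[70,-96,0,0.1],[105,-144,0,0.15],[140,-192,0,0.2],[175,-240,0,0.25],[210,-288,0,0.3],[245,-336,0,0.35],[280,-384,0,0.378]]' 1 20
python3 -m jog '[[30,-46,-12,0],[60,-92,-25,0],[92,-138,-40,0],[92,-138,-60,0],[92,-138,-70,0],[92,-138,-70,0],[92,-138,-70,0],[92,-138,-70,0]]'
python3 - <<'E'
from h import *
s=get_state();d=get_image("wrist");cv2.imwrite("pics/w1.png",d["image"][:,:,::-1])
print(s["position"],R.from_rotvec(s["tool_rot"]).as_matrix().round(3),np.round(d["tool_from_camera"],3))
E
```

```text
time: 1.2
position: [0.5206, 0.2186, 0.2227]
tool_rot: [-0.002, 3.141, 0.001]
ft_force: [0.3, 0.4, -0.0]
grip_width: 1.0
time: 2.2
position: [0.6121, 0.0831, 0.1536]
tool_rot: [-0.003, 3.14, 0.001]
ft_force: [0.5, 0.4, -0.1]
grip_width: 1.0
[0.61207963 0.08312636 0.15359319] [[-1.    -0.002  0.002]
 [-0.002  1.     0.001]
 [-0.002  0.001 -1.   ]] [[-0.    -0.96  -0.279  0.076]
 [ 1.     0.    -0.001  0.   ]
 [ 0.001 -0.279  0.96  -0.162]
 [ 0.     0.     0.     1.   ]]
```

View pics/w1.png

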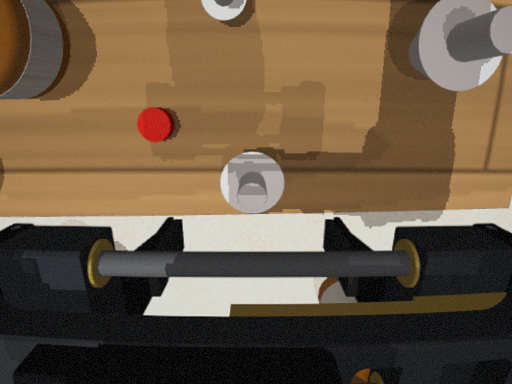

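The stopper's disc is centred at (252,182), the knob top at about (252,188); the fingers are below the picture centre, open. Next, a measurement from here.

```bash
python3 - <<'E'
from h import *
s=get_state();d=get_image("wrist")
print(d["fx"],d["cx"],d["cy"],onz(d,(252,182),.042,s),onz(d,(252,183),.086,s), onz(d,(252,197),.086,s))
o,v=ray(d,(252,182),s);print(o,v)
im=cv2.imread("pics/w1.png");cv2.imwrite("pics/w1c.png",cv2.resize(im[132:232,192:312],(720,600),interpolation=cv2.INTER_CUBIC))
E
```

```text
287.17548892214785 253.13164366985214 187.66734798403445 [0.61015316 0.08166145] [0.59908611 0.08185305] [0.61126448 0.08185058]
[0.53616353 0.08285141 0.31503031] [ 0.26161076 -0.00420744 -0.96537408]
```

View pics/w1c.png

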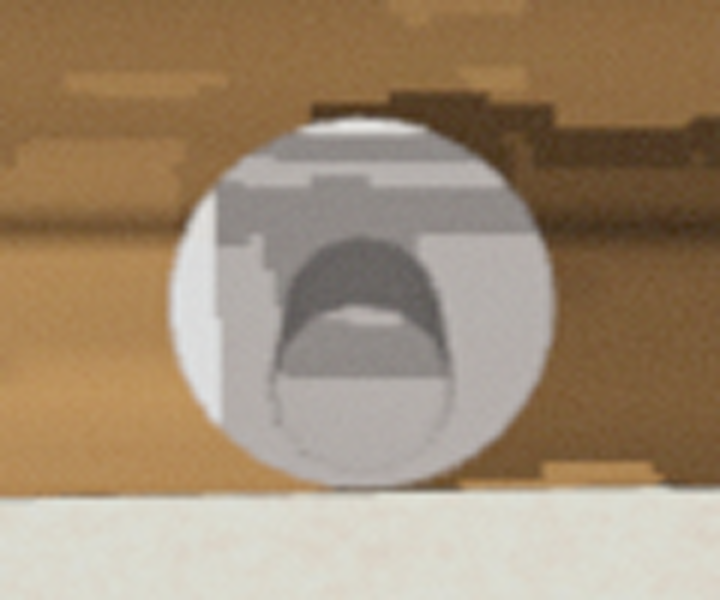

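Knob top at crop (363,390), i.e. (252.5,197): x 0.611, y 0.082, in agreement with the disc. The TCP is within 1 mm, so I'll descend and grasp.

```bash
python3 -m jog '[[-1,-1,-25,0],[-1,-1,-50,0],[-1,-1,-75,0],[-1,-1,-95,0],[-1,-1,-104,0],[-1,-1,-104,0],[-1,-1,-104,0],[-1,-1,-104,0]]' 1 20
python3 -m jog '[[0,0,0,0],[0,0,0,0],[0,0,0,0],[0,0,0,0],[0,0,0,0],[0,0,0,0],[0,0,0,0],[0,0,0,0]]' -1 20
```

```text
time: 3.3
position: [0.6115, 0.0813, 0.0496]
tool_rot: [-0.0, 3.14, 0.001]
ft_force: [-0.0, 0.4, -0.8]
grip_width: 0.999
time: 4.3
position: [0.6108, 0.0813, 0.0485]
tool_rot: [0.0, -3.142, -0.0]
ft_force: [0.7, 0.4, -0.1]
grip_width: 0.294
```

```bash
python3 -m jog '[[0,0,15,0],[0,0,50,0],[0,0,100,0],[0,0,150,0],[-20,-45,175,0],[-50,-95,175,0],[-80,-140,175,0],[-80,-140,175,0]]'
python3 -m jog '[[0,0,0,0],[0,0,0,0],[0,0,0,0],[0,0,0,0],[0,0,0,0],[0,0,0,0],[0,0,0,0],[0,0,0,0]]'
python3 - <<'E'
from h import *
s=get_state();d=get_image("wrist");im=np.ascontiguousarray(d["image"][:,:,::-1]);cv2.imwrite("pics/w2.png",im)
o,v=ray(d,(253,188),s)
# predicted jar pixel by search
import scipy.optimize as so
p=so.fsolve(lambda u:onz(d,u,.125,s)-np.array([.471,-.1615]),(150,190));print(s["position"],p)
E
```

```text
time: 5.3
position: [0.5287, -0.0643, 0.225]
tool_rot: [0.013, 3.141, -0.001]
ft_force: [0.8, -0.9, -2.1]
grip_width: 0.298
time: 6.3
position: [0.5308, -0.0589, 0.2236]
tool_rot: [-0.0, 3.141, 0.0]
ft_force: [-0.5, 0.3, -2.1]
grip_width: 0.299
[ 0.53079437 -0.0588997   0.22361106] [139.19545222 123.85124982]
```

View pics/w2.png

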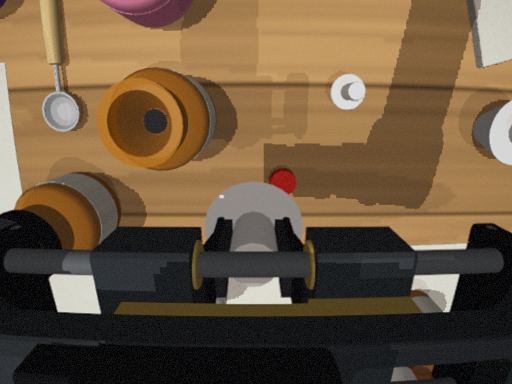

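The stopper is held between the fingers, and the jar mouth is near (142,122), predicted at (139,124). One enlarged crop to refine it.

```bash
python3 - <<'E'
import cv2
im=cv2.imread("pics/w2.png");cv2.imwrite("pics/w2c.png",cv2.resize(im[62:182,85:245],(800,600),interpolation=cv2.INTER_CUBIC))
E
```

```text
(no output)
```

View pics/w2c.png

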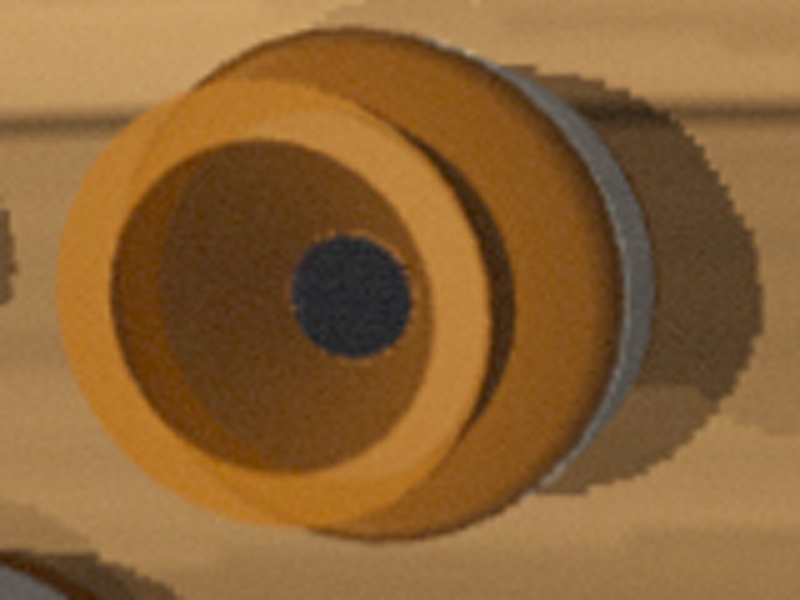

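Inner mouth ellipse centre at crop (273,306), i.e. (139.2,122.8): within 1 mm of the two-camera estimate. The jar is at about (0.471,-0.1615). Now move over it and lower.

```bash
python3 -m jog '[[-20,-34,0,0],[-40,-68,0,0],[-60,-102,0,0],[-60,-102.5,0,0],[-60,-102.5,0,0],[-60,-102.5,-15,0],[-60,-102.5,-30,0],[-60,-102.5,-30,0]]'
python3 -m jog '[[0,0,0,0],[0,0,0,0],[0,0,-8,0],[0,0,-16,0],[0,0,-24,0],[0,0,-32,0],[0,0,-38,0],[0,0,-38,0]]'
python3 -c "
from h import *
print(get_state()['position'])
for n in ('scene','top','wrist'): cv2.imwrite('pics/a_'+n+'.png',get_image(n)['image'][:,:,::-1])
a=cv2.imread('pics/a_scene.png')[140:240,160:290];b=cv2.imread('pics/a_wrist.png')[130:300,170:340]
cv2.imwrite('pics/m1.png',np.hstack([cv2.resize(a,(430,330)),cv2.resize(b,(330,330))]))"
```

```text
time: 7.35
position: [0.4696, -0.1605, 0.1913]
tool_rot: [0.002, -3.137, -0.001]
ft_force: [0.0, 0.4, -1.0]
grip_width: 0.296
time: 8.35
position: [0.4704, -0.1612, 0.155]
tool_rot: [0.0, -3.141, -0.0]
ft_force: [0.7, -0.5, -2.2]
grip_width: 0.294
[ 0.47041141 -0.16124655  0.1549841 ]
```

View pics/m1.png

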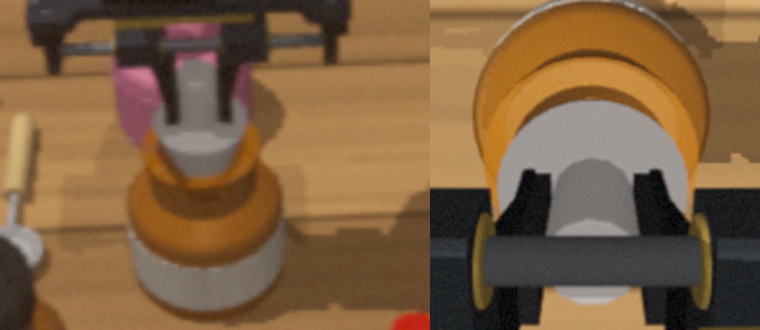

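The stopper is upright, its tip entering the neck and centred left to right (right panel, disc around (592,165), within the rim). No contact force yet. I'll lower the remaining ~20 mm slowly.

```bash
python3 -m jog '[[0,0,-4,0],[0,0,-8,0],[0,0,-11,0],[0,0,-14,0],[0,0,-16,0],[0,0,-18,0],[0,0,-18,0],[0,0,-18,0]]'
python3 -m jog '[[0,0,-1,0],[0,0,-1,0],[0,0,-2,0],[0,0,-2,0],[0,0,-3,0],[0,0,-3,0],[0,0,-3,0],[0,0,-3,0]]'
```

```text
time: 9.5
position: [0.4707, -0.1615, 0.1376]
tool_rot: [0.0, -3.141, 0.0]
ft_force: [-0.4, -0.5, -1.7]
grip_width: 0.294
time: 10.5
position: [0.4704, -0.162, 0.1356]
tool_rot: [-0.0, -3.141, 0.0]
ft_force: [-6.7, -1.9, 7.7]
grip_width: 0.295
```

Contact came at the predicted height (0.1356 against 0.1355), so it is seated. I'll release so it settles, then regrip lightly so the knob can turn between the pads.

```bash
python3 -m jog '[[0,0,2,0],[0,0,3,0],[0,0,3,0],[0,0,3,0],[0,0,3,0],[0,0,3,0],[0,0,3,0],[0,0,3,0]]' -0.1 8
python3 -c "
from h import *
for n in ('scene','top'): cv2.imwrite('pics/b_'+n+'.png',get_image(n)['image'][:,:,::-1])
a=cv2.imread('pics/b_scene.png')[140:240,160:290];b=cv2.imread('pics/b_top.png')[160:240,240:344]
cv2.imwrite('pics/m2.png',np.hstack([cv2.resize(a,(400,310)),cv2.resize(b,(400,310))]))"
```

```text
time: 11.5
position: [0.4708, -0.1613, 0.1376]
tool_rot: [-0.0, 3.142, 0.0]
ft_force: [-0.1, 0.0, 0.3]
grip_width: 0.451
```

View pics/m2.png

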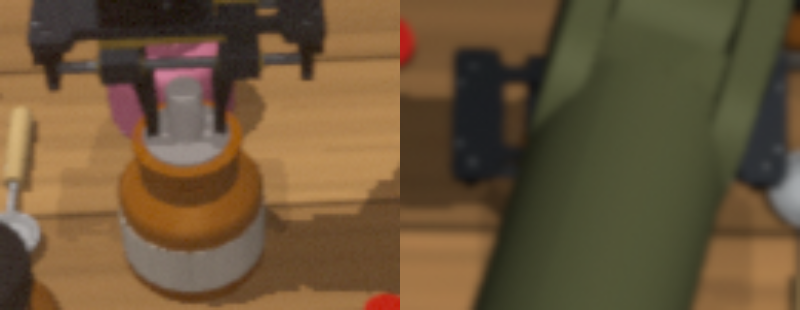

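The stopper is released and sits upright and level with the rim (left panel, disc at (187,142)); the top view is hidden by the arm. Regrip lightly and raise 11 mm.

```bash
python3 -m jog '[[0,0,0,0],[0,0,0,0],[0,0,0,0],[0,0,0,0],[0,0,0,0],[0,0,0,0],[0,0,0,0],[0,0,0,0]]' -1 10
python3 -m jog '[[0,0,3,0],[0,0,6,0],[0,0,9,0],[0,0,11,0],[0,0,11,0],[0,0,11,0],[0,0,11,0],[0,0,11,0]]'
python3 -m jog '[[-2,0,0,0],[-4,0,0,0],[-6,0,0,0],[-8,0,0,0],[-9,0,0,0],[-10,0,0,0],[-10,0,0,0],[-10,0,0,0]]'
python3 -c "
from h import *
for n in ('scene','wrist'): cv2.imwrite('pics/c_'+n+'.png',get_image(n)['image'][:,:,::-1])
a=cv2.imread('pics/c_scene.png')[140:240,160:290];b=cv2.imread('pics/c_wrist.png')[130:300,170:340]
cv2.imwrite('pics/m3.png',np.hstack([cv2.resize(a,(430,330)),cv2.resize(b,(330,330))]))"
```

```text
time: 12.6
position: [0.4708, -0.1618, 0.1377]
tool_rot: [0.0, 3.141, -0.001]
ft_force: [0.3, -3.3, -0.0]
grip_width: 0.298
time: 13.6
position: [0.4707, -0.1613, 0.1485]
tool_rot: [0.0, -3.141, -0.0]
ft_force: [-0.5, -0.3, -1.6]
grip_width: 0.297
time: 14.6
position: [0.463, -0.1615, 0.1501]
tool_rot: [-0.001, 3.137, -0.001]
ft_force: [5.8, -0.3, 3.8]
grip_width: 0.293
```

View pics/m3.png

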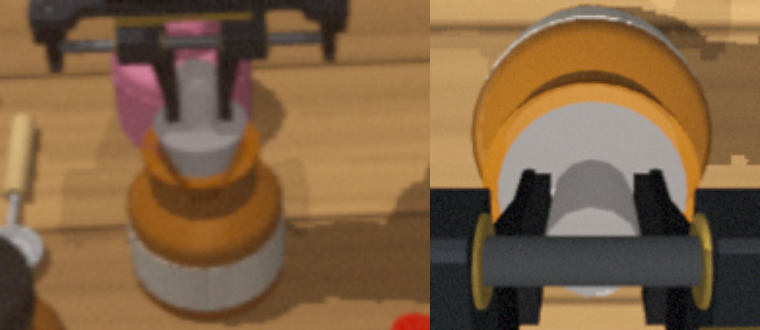

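The stopper slid over but did not tip: the disc is still level and the force is 5.8 N. The grip is too tight for the knob to turn, so I'll ease it to 4 N and push a little further.

```bash
python3 -m jog '[[0,0,0,0],[0,0,0,0],[0,0,-1,0],[-1,0,-1,0],[-2,0,-1,0],[-3,0,-2,0],[-3,0,-2,0],[-3,0,-2,0]]' -1 4
python3 -c "
from h import *
for n in ('scene','wrist'): cv2.imwrite('pics/d_'+n+'.png',get_image(n)['image'][:,:,::-1])
a=cv2.imread('pics/d_scene.png')[150:230,170:274];b=cv2.imread('pics/d_wrist.png')[130:300,170:340]
cv2.imwrite('pics/m4.png',np.hstack([cv2.resize(a,(430,330)),cv2.resize(b,(330,330))]))"
```

```text
time: 15.7
position: [0.458, -0.1614, 0.1467]
tool_rot: [-0.0, 3.141, -0.0]
ft_force: [4.5, -0.9, 3.9]
grip_width: 0.296
```

View pics/m4.png

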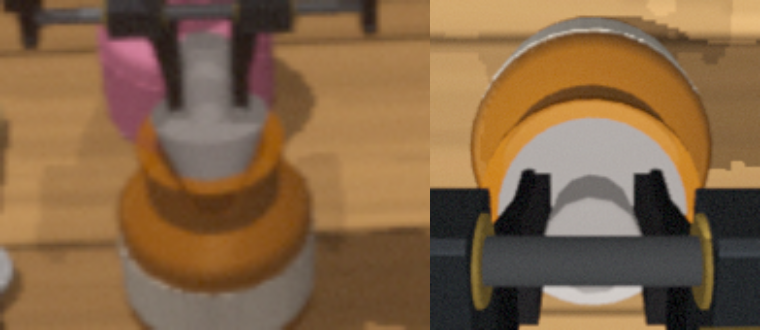

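It is now leaning toward −x: the knob hides less of its own shaft and the disc edge has moved. I've viewed 11 pictures, so the angle comes from profiles rather than another view.

```bash
python3 - <<'E'
from h import *
for n in "bcd":
    if n!="b":
        w=cv2.imread(f"pics/{n}_wrist.png")
        g=w.astype(int); print(n,[(r,int(g[r,250:256].mean()),int((g[r,250:256,2]-g[r,250:256,0]).mean())) for r in list(range(172,256,2))+list(range(270,294,2))])
b=cv2.imread("pics/b_scene.png")
T=b[203:228,196:250]
for n in "bcd":
    r=cv2.matchTemplate(cv2.imread(f"pics/{n}_scene.png")[190:240,185:262],T,cv2.TM_CCOEFF_NORMED)
    _,v,_,p=cv2.minMaxLoc(r); x,y=p
    q=lambda a,b_,c:(a-c)/(2*(a-2*b_+c))
    print(n,v,x+q(r[y,x-1],r[y,x],r[y,x+1]),y+q(r[y-1,x],r[y,x],r[y+1,x]))
# predicted rows (tool frame) for tilt th toward -x about grasp point
s=get_state();d=get_image("wrist");M=np.linalg.inv(np.array(d["tool_from_camera"]))
K=np.array([[d["fx"],0,d["cx"]],[0,d["fy"],d["cy"]],[0,0,1]])
Rt=R.from_rotvec(s["tool_rot"]).as_matrix()
for th in (0,5,8,10,12,15):
    G=np.array([0,0,.0188]) # grasp above TCP, world axes
    P=np.array([[-.0315,0,.042],[.0315,0,.042],[-.013,0,.086],[.013,0,.086],[-.013,0,.042]])-[0,0,.067]
    P=P@R.from_euler('y',-th,degrees=True).as_matrix().T+G
    X=(P@Rt)@M[:3,:3].T+M[:3,3]
    uv=cv2.projectPoints(X,np.zeros(3),np.zeros(3),K,np.array(d["D"]))[0][:,0,1]
    print(th,dict(zip(["disc far","disc near","top far","top near","knob base"],uv.round(1))))
E
```

```text
c [(172, 71, 95), (174, 136, 137), (176, 141, 138), (178, 142, 138), (180, 140, 143), (182, 156, 68), (184, 164, 7), (186, 163, 8), (188, 163, 8), (190, 164, 8), (192, 163, 9), (194, 163, 9), (196, 163, 9), (198, 163, 9), (200, 164, 8), (202, 163, 9), (204, 163, 9), (206, 163, 8), (208, 163, 8), (210, 164, 7), (212, 137, 8), (214, 116, 7), (216, 117, 8), (218, 118, 7), (220, 118, 6), (222, 118, 7), (224, 117, 7), (226, 116, 6), (228, 117, 7), (230, 117, 8), (232, 117, 7), (234, 116, 7), (236, 129, 8), (238, 166, 8), (240, 163, 8), (242, 163, 8), (244, 163, 8), (246, 162, 9), (248, 162, 9), (250, 160, 9), (252, 55, 0), (254, 57, -1), (270, 71, -4), (272, 69, -3), (274, 66, -2), (276, 67, -1), (278, 150, 6), (280, 160, 7), (282, 146, 35), (284, 104, 73), (286, 119, 82), (288, 150, 95), (290, 155, 96), (292, 154, 96)]
d [(172, 111, 141), (174, 70, 80), (176, 64, 67), (178, 64, 62), (180, 54, 78), (182, 131, 141), (184, 144, 141), (186, 143, 141), (188, 143, 144), (190, 156, 94), (192, 174, 8), (194, 173, 8), (196, 173, 9), (198, 173, 9), (200, 173, 9), (202, 173, 9), (204, 173, 8), (206
[... 934 characters left out ...]
top near': np.float64(286.3), 'knob base': np.float64(211.9)}
8 {'disc far': np.float64(184.5), 'disc near': np.float64(279.5), 'top far': np.float64(234.9), 'top near': np.float64(285.2), 'knob base': np.float64(213.6)}
10 {'disc far': np.float64(185.7), 'disc near': np.float64(281.5), 'top far': np.float64(233.3), 'top near': np.float64(284.3), 'knob base': np.float64(214.8)}
12 {'disc far': np.float64(187.0), 'disc near': np.float64(283.4), 'top far': np.float64(231.7), 'top near': np.float64(283.5), 'knob base': np.float64(216.0)}
15 {'disc far': np.float64(188.9), 'disc near': np.float64(286.4), 'top far': np.float64(229.4), 'top near': np.float64(282.0), 'knob base': np.float64(217.9)}
```

The jar has not moved (0.0 px). The lean from shaft foreshortening is about 13–15° (base-to-top rows 220→231.5), past the 5° needed, with the stopper centre about 7 mm off axis and 17 mm above the rim. Set it home again.

```bash
python3 -m jog '[[3,0,0,0],[6,0,0,0],[9,0,0,0],[13,0,0,0],[15,0,0,0],[15,0,-2,0],[13,0,-4,0],[13,0,-4,0]]'
python3 -m jog '[[0,0,-2,0],[0,0,-3,0],[0,0,-5,0],[0,0,-6,0],[0,0,-7,0],[0,0,-8,0],[0,0,-8,0],[0,0,-8,0]]'
python3 -m jog '[[0,0,0,0],[0,0,0,0],[0,0,2,0],[0,0,2,0],[0,0,2,0],[0,0,2,0],[0,0,2,0],[0,0,2,0]]' 0.2 4
```

```text
time: 16.85
position: [0.4708, -0.1611, 0.1423]
tool_rot: [-0.0, 3.141, 0.001]
ft_force: [-1.0, -0.0, -1.4]
grip_width: 0.301
time: 17.85
position: [0.4712, -0.1619, 0.1351]
tool_rot: [0.0, 3.141, -0.001]
ft_force: [-4.0, -2.4, 5.2]
grip_width: 0.298
time: 18.85
position: [0.4708, -0.1614, 0.1366]
tool_rot: [-0.0, 3.142, 0.0]
ft_force: [0.3, -0.0, 0.3]
grip_width: 0.603
```

Released with no residual force. Now rise straight up and move clear so both cameras can see, then the final picture.

```bash
python3 -m jog '[[0,0,10,0],[0,0,30,0],[0,0,60,0],[0,0,100,0],[0,0,130,0],[20,40,140,0],[50,90,140,0],[70,130,140,0]]' 
python3 -m jog '[[15,40,0,0],[25,90,0,0],[25,140,0,0],[20,180,0,0],[20,180,0,0],[20,180,0,0],[20,180,0,0],[20,180,0,0]]'
python3 - <<'E'
from h import *
for n in ('scene','top'): cv2.imwrite('pics/e_'+n+'.png',get_image(n)['image'][:,:,::-1])
a=cv2.imread('pics/e_scene.png');b=cv2.imread('pics/e_top.png')
c=lambda im,x,y:cv2.resize(im[y-30:y+30,x-40:x+40],(400,300),interpolation=cv2.INTER_CUBIC)
cv2.imwrite('pics/m5.png',np.vstack([np.hstack([c(a,222,185),c(b,292,200)]),np.hstack([cv2.resize(a,(400,300)),cv2.resize(b,(400,300))])]))
E
```

```text
time: 19.85
position: [0.5419, -0.029, 0.2776]
tool_rot: [-0.002, 3.14, 0.001]
ft_force: [0.3, -0.2, 0.7]
grip_width: 0.603
time: 20.85
position: [0.5611, 0.1473, 0.2768]
tool_rot: [0.003, 3.141, -0.0]
ft_force: [0.3, 0.0, -0.9]
grip_width: 0.602
```

View pics/m5.png

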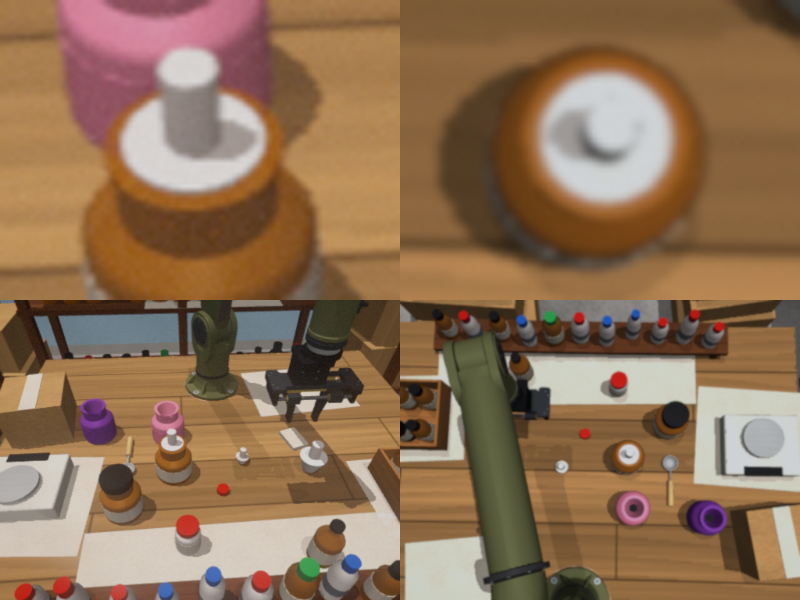

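The stopper sits upright, with its disc level and concentric in the rim (crops: scene disc (193,140), top disc (607,135), knob top (612,125)). The small and large stoppers are in place and the arm is clear. One numeric check, then hand in.

```bash
python3 - <<'E'
from h import *
t=get_image("top");s=get_image("scene")
print(onz(s,(219.5,168),.173),onz(t,(294,194.6),.173),"disc",onz(s,(220.1,182.6),.129),onz(t,(293,196.6),.129))
print(close_job())
E
```

```text
[ 0.47062169 -0.15974014] [ 0.47171131 -0.16297085] disc [ 0.47053011 -0.16085802] [ 0.47307357 -0.16393063]
the job is handed in; nothing more can be done
None
```

The job is handed in: the middle stopper is in the open brown jar, seated and released, after about 21 s of the 40 s allowed. I saw no failed check, but the handover gives no verdict.

- **First seating:** contact came at TCP height 0.1356 m, against 0.1355 m expected for fully home. I then let go so the stopper could settle, and regripped.
- **Rocking:** I raised it 11 mm. At a 10 N grip the stopper mostly slid sideways; I judged it upright by eye, though the wrist-image rows read about 6°. At 4 N it leaned to about 13–15° by the same measure. That is past the 5° needed but more than the ten degrees asked. By calculation its centre was then about 7 mm off the jar's axis and 17 mm above the rim, so it was still in the neck.
- **Final seating:** I set it home again and released it with no force left on the tool. In the last pictures the disc is level and concentric in the rim. The knob top and disc positions agree with the jar's axis to within about 3 mm, and the two cameras differ by 3 mm in y.
- **Surroundings:** the jar showed no shift (0.0 px) during the rocking and looks unmoved at the end. The small and large stoppers were judged by eye only; the large one was hidden from the top camera at the end but looks in place in the scene view. The arm is clear of everything.

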